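# Unlatch the microcentrifuge and hold its lid open

## Robot

A 6-joint arm with a two-finger parallel gripper is mounted at the origin on the work surface. World frame = base frame: x ahead of the robot, y to its left, z up, the work surface at z = 0. Lengths are in m, angles in rad, forces in N, time in s.
With the tool pointing down it reaches from about 0.25 to 0.775 m from the base axis. Payload 4 kg.
Tool frame: the origin (TCP) lies midway between the tips of the shut fingers; the grasp point (between the pads) lies 19 mm behind it; z points along the fingers, y is the line along which they close (so a half turn about z gives the same grasp; the last joint's range is limited). The gripper opens to 85 mm and grips with 20 to 120 N. Pads are 22 mm wide; open, the fingers measure 114 mm over their backs; the gripper's body (76 mm by 85 mm) begins 54 mm behind the grasp point. The pads swing forward as they close: fully open they stand 13 mm farther back than shut.
Start: joints at [-1.303, 0.087, 1.371, -0, 1.684, -0.103], TCP at [0.199, -0.513, 0.2] pointing down, gripper open.
Joint ranges: [-3.1, 3.1], [-0.76, 2.03], [0.27, 2.55], [-1.08, 4.22], [0.17, 2.65], [-2.57, 2.57]. Speed limits (rad/s): [2.79, 2.79, 3.14, 3.14, 3.14, 3.14].

## Interface

Orientations are given as a 3x3 rotation matrix whose columns are the frame's x, y, z axes.
In Python, from cell import arm gives the robot as it stands. The module is installed in compiled form; this text tells all that it offers.
- The arm moves only by the shell command python3 -m pendant 'ROWS' [FORCE]. ROWS is JSON, a list of rows, each an object of numbers: "x", "y", "z": the shift along the tool's x, y, z in m; "rx", "ry", "rz": the turn, a rotation vector about the tool's x, y, z in degrees; "hand": the closure in counts, from 0 (fully open) to 255 (shut). In form: [{"x": .., "y": .., "z": .., "rx": .., "ry": .., "rz": .., "hand": ..}, ...]. A call has 1 to 10 rows; each row shifts and turns the commanded pose from where the row before left it, along the tool's axes as they then stand; what a row does not reach is not made up. A row lasts 1/12 s, in which the tool goes at most 41.7 mm and 7.16 degrees, less where a joint would pass 70% of its speed; a pose out of reach is approached as far as the arm can. A call is refused whole if a number of a shift passes 0.0417 or a number of a turn 7.16, either way. A call with a gripper value outside its range is refused whole. The fingers move at their own pace and stop on an object; FORCE is the grip in N (left out, the last holds). Time passes only in rows, so rows that do not move let the fingers close. It gives the time, the measured TCP pose, the force, the opening and the grip force at its end, in the units of the state.
- arm.state(): the state, without advancing time (a new reading comes with each control period).
- arm.grab_frame(name): name is "scene" or "side" or "wrist"; returns a dict with "image" (480x640x3 uint8, red, green, blue), "z_map" (480x640 float32, m along the optical axis (not along the pixel's ray), 0 where there is no reading), "vertical_fov" (degrees; the focal length in pixels is half the picture's height over the tangent of half this angle, whatever the lens; pixels are square), "cx", "cy" (the principal point, pixels), "R" (3x3) and "t" (3): a world point X has camera coordinates R X + t. Camera axes: x right, y down, z forward; pixel columns grow to the right and rows downward; lengths in m; the calibration is good to about 2 mm. A picture is of the moment at which its call begins.
- arm.finish_job(): hands the job in; it is judged then, once.
Trained networks look in a picture, given as the dict that the camera call returned (one of the last four; its "shot" number tells which), for a name from the list of things; names that differ only in an ending like _2 or _b are one class to them, and where a whole thing is asked for, a point or a joint stands for the part that bears it (a point fixed in the world has none). Each returns a list of dicts, best first, with "score" (0 to 1); they miss things now and then, are a little off and sometimes report something else, mostly with a low value. They report only what shows in the picture. A call takes as long as a camera call.
- arm.cut_out(query, picture): "region" (480x640 bool, what is visible of it) and "position" ([row, column] in pixels, amid what is visible of it).
- arm.pinpoint(query, picture): "position" ([row, column] in pixels: a listed point, or the origin of a listed thing).
The state is a dict: "clock": time; "joints": joint angles; "joint_velocities": joint speeds; "joint_efforts": joint torques, N m; "tcp_pos": TCP position; "eef_rot": TCP orientation; "contact_force": force on the tool from outside, world axes, zero at the start; "ft_torque": the same for the moment, N m; "finger_gap": finger opening in m; "finger_force": force on a finger pad.
Only numpy, scipy, OpenCV 4.12 (cv2) and the standard library are available. Lean on these libraries where they do the work, as an engineer would, in place of code of your own. Each camera call takes 0.05 s, during which the arm holds its last target. There are 200 camera calls.

## Task

Turn the blue turnbutton on the front of the bench centrifuge a quarter turn outwards, so that it lies along the front edge clear of the lid, then lift the lid by its handle and hold it open at 50 degrees from shut (within five degrees) so that a colleague can get at the rotor. The lid falls shut by itself, so do not let it drop at any time, and finish while still holding it still at that angle; leave the other things on the bench where they are.

Things in the scene. Friction and masses are not known exactly. Their poses are not given: they have to be found in the camera images.
- centrifuge: fixed white bench microcentrifuge, 325 (x) x 280 (y) x 140 mm tall to its top deck; origin at its foot on the table, 150 mm behind its front face and midway across; its x points from its front (robot side) to its rear, y to the left as seen from the robot, z up
- lid (a joint): opening angle of the lid, rad: 0 = shut, 0.873 = 50 degrees; stops at 1.35. The lid is a grey-white flap 190 x 240 x 18 mm with a round clear window, about 0.4 to 0.75 kg, no spring or stay: it falls shut from any angle, and the closed turnbutton blocks it
- lid_hinge (a point): point on the lid's hinge axis, at the middle of its rear lower edge; the axis is the centrifuge's y. Fixed on the centrifuge, 90 mm behind its origin and 140 mm above the table
- lid_handle (a point): middle of the lid handle's grip bar: a dark U-shaped handle standing up from the lid near its front edge; the round bar, 12 mm thick and 90 mm long, runs along the centrifuge's y, its middle 44 mm above the lid's top face (38 mm free beneath the bar). With the lid shut this point is 175 mm in front of the hinge axis and 62 mm above it, 30 mm to the right of the centre line; it turns about the hinge axis with the lid. The bar may turn between the finger pads
- latch (a joint): angle of the turnbutton, rad: 0 = blade straight back over the lid's front edge (secured), grows anticlockwise seen from above; 1.57 = blade along the front edge pointing to the left, away from the handle. It is clear of the lid beyond about 1.3; stops at -0.35 and 1.65. Starts secured, between -0.25 and 0.25. Stays where it is left (friction 0.05 N m)
- latch_grip (a point): grip point of the blue turnbutton, on its upright pivot axis, 122 mm in front of and 85 mm to the left of the centrifuge's origin, 190 mm above the table. An upright thumb fin 44 mm long, 10 mm thick and 30 mm tall is centred on the pivot along the blade (its top is 8 mm above this point, its foot 22 mm below); beneath it lies the flat blade, 16 mm wide, 8 mm thick, reaching 50 mm from the pivot. The x axis points along the blade, z up
- tube_rack: blue sample-tube rack with red and yellow capped tubes, 70 x 200 x 100 mm, origin under its centre (bystander, leave alone)
- tip_box: orange pipette-tip box with a clear lid, 89 x 129 x 67 mm, origin under its centre (bystander)
- reagent_bottle: amber reagent bottle, 60 mm across, 130 mm tall, origin under its centre (bystander)
- beaker: clear beaker, 68 mm across, 85 mm tall, origin under its centre (bystander)
- sample_jar: white jar with a red cap, 56 mm across, 70 mm tall, origin under its centre (bystander)
- marker: marker pen lying on the table, about 135 mm long, 14 mm thick, origin under the middle of its barrel (bystander)
- timer: small white bench timer, 36 x 62 x 20 mm, lying on the rear deck of the centrifuge behind the lid, origin under its centre (bystander)

How it is judged:
By the outcome, as a careful person would: the job done as asked, in the order asked, and still so for the second after the job is handed in, while the arm keeps its last pose, push and grip.
It also fails if it takes over 51 s, if anything falls off the work surface, if the arm or the gripper's body presses on something with over 40 N, if the wrist force passes 120 N, or if a joint passes its speed limit or range.

## Working session

There is one attempt and no reset: what is moved stays moved. The work goes in short steps, Python scripts to look and compute and a shell command to move; the robot and the scene stay as the last step left them, time stands still between calls to the robot, and variables do not carry over. Pictures are saved under pics/ and viewed, at most 10 in all, crops included, and the job is handed in when it is done.

```bash
mkdir -p pics
cat > h.py <<'E'
import numpy as np, cv2
from cell import arm
def K(f): return 240/np.tan(np.radians(f["vertical_fov"])/2)
def px2w(f,r,c,z=None):
    if z is None:
        a=f["z_map"][int(r)-2:int(r)+3,int(c)-2:int(c)+3]; a=a[a>0]; z=np.median(a) if a.size else np.nan
    k=K(f); p=np.array([(c-f["cx"])/k*z,(r-f["cy"])/k*z,z]); return f["R"].T@(p-f["t"])
def ray_h(f,r,c,h):
    k=K(f); d=f["R"].T@np.array([(c-f["cx"])/k,(r-f["cy"])/k,1]); o=-f["R"].T@f["t"]; return o+d*(h-o[2])/d[2]
def cloud(f):
    k=K(f); r,c=np.mgrid[:480,:640]; z=f["z_map"]; P=np.stack([(c-f["cx"])/k*z,(r-f["cy"])/k*z,z],-1)
    return (P-f["t"])@f["R"]
def save(f,n): cv2.imwrite("pics/"+n,cv2.cvtColor(f["image"],cv2.COLOR_RGB2BGR))
E
python3 - <<'E'
from h import *
np.set_printoptions(precision=4,suppress=True)
fs={}
for n in("scene","side"):
    f=arm.grab_frame(n); save(f,n+"0.png"); fs[n]=f
    for q,h in(("latch_grip",.19),("lid_handle",.202),("centrifuge",0),("lid_hinge",.14)):
        for d in arm.pinpoint(q,f)[:1]: print(n,q,d["score"],np.array(d["position"]),ray_h(f,*d["position"],h))
    for q in("latch","centrifuge","tube_rack","tip_box","reagent_bottle","beaker","sample_jar","marker","timer"):
        C=cloud(f)
        for d in arm.cut_out(q,f)[:1]:
            m=d["region"]&(f["z_map"]>0); P=C[m]
            if len(P): print(n,q,round(d["score"],2),np.round(d["position"]),np.percentile(P,[3,97],axis=0).round(3).tolist())
print(arm.state())
a=np.hstack([cv2.imread("pics/scene0.png")]);
E
```

```text
scene latch_grip 0.55 [208.  308.9] [0.5303 0.0296 0.19  ]
scene lid_handle 0.56 [227.2 269.2] [ 0.5536 -0.0839  0.202 ]
scene lid_hinge 0.7 [298.5 318.1] [ 0.7336 -0.0774  0.14  ]
scene latch 0.68 [214. 314.] [[0.513, 0.019, 0.142], [0.579, 0.041, 0.201]]
scene centrifuge 0.69 [296. 299.] [[0.509, -0.218, 0.021], [0.827, 0.05, 0.164]]
scene tube_rack 0.66 [313. 106.] [[0.403, -0.524, 0.003], [0.473, -0.337, 0.106]]
scene tip_box 0.73 [190. 405.] [[0.4, 0.341, 0.006], [0.489, 0.462, 0.072]]
scene reagent_bottle 0.91 [377. 146.] [[0.653, -0.451, 0.011], [0.688, -0.397, 0.132]]
scene beaker 0.68 [170. 376.] [[0.301, 0.345, 0.009], [0.365, 0.406, 0.087]]
scene sample_jar 0.67 [221. 465.] [[0.622, 0.41, 0.007], [0.668, 0.456, 0.074]]
scene marker 0.72 [311. 107.] [[0.404, -0.524, 0.004], [0.473, -0.337, 0.106]]
scene timer 0.8 [308. 349.] [[0.776, -0.079, 0.144], [0.814, -0.022, 0.165]]
side latch_grip 0.61 [228.1 321.5] [0.531  0.0358 0.19  ]
side lid_handle 0.91 [181.3 318. ] [ 0.5554 -0.0837  0.202 ]
side centrifuge 0.73 [435.5 397.9] [0.3326 0.3752 0.    ]
side lid_hinge 0.66 [193.7 
[... 542 characters left out ...]
6, -0.288, -0.0], [0.32, -0.161, 0.015]]
side timer 0.56 [194. 213.] [[0.773, -0.072, 0.144], [0.811, -0.014, 0.164]]
{'clock': 1.4, 'joints': array([-1.3031,  0.0872,  1.3707,  0.    ,  1.6836, -0.1031]), 'joint_velocities': array([ 0.0028,  0.0011, -0.0013,  0.0004, -0.0002,  0.0008]), 'joint_efforts': array([ -0.0002, -35.172 , -31.3454,  -0.0001,   0.0004,  -0.    ]), 'tcp_pos': array([ 0.1993, -0.5126,  0.1998]), 'eef_rot': array([[ 0.932 ,  0.3624,  0.    ],
       [ 0.3624, -0.932 , -0.0001],
       [ 0.    ,  0.0001, -1.    ]]), 'contact_force': array([ 0.3356,  0.371 , -0.3678]), 'ft_torque': array([-0.0022,  0.0126, -0.0083]), 'finger_force': 0.0, 'finger_gap': 0.08518573439446613}
```

View pics/scene0.png

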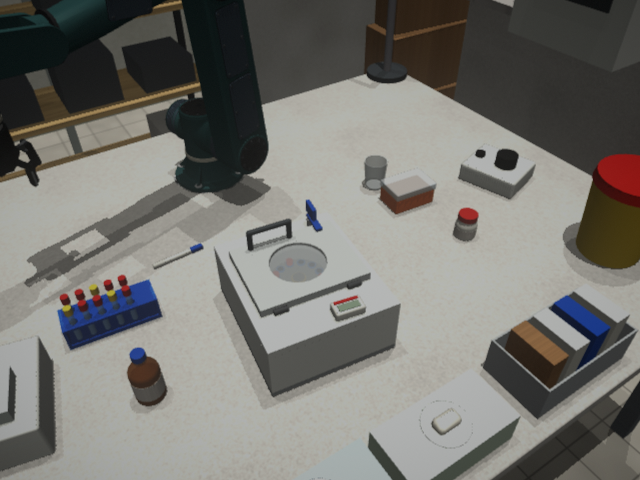

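View pics/side0.png

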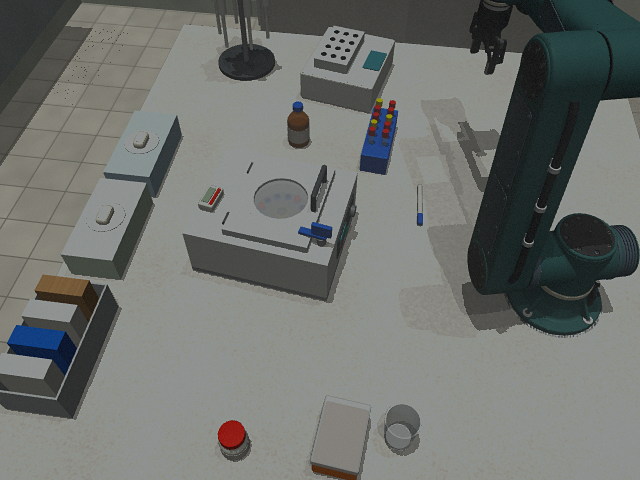

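The scene shows the centrifuge ahead of the robot, yawed about -7°. The blue latch is at about (col 310, row 212) in the scene view and (318, 232) in the side view. The dark handle is at about (269, 230) and (318, 183). I'll move above the latch.

```bash
python3 -m pendant '[{"z":-0.012,"x":0.01},{"x":0.0255,"y":-0.0194,"z":-0.012},{"x":0.0255,"y":-0.0194,"z":-0.012},{"x":0.0255,"y":-0.0194,"z":-0.012},{"x":0.0255,"y":-0.0194,"z":-0.012},{"x":0.0255,"y":-0.0194,"z":-0.012},{"x":0.0255,"y":-0.0194,"z":-0.012},{"x":0.0255,"y":-0.0194,"z":-0.012},{"x":0.0255,"y":-0.0194,"z":-0.012},{"x":0.0255,"y":-0.0194,"z":-0.012}]' && python3 -m pendant '[{"x":0.0255,"y":-0.0194,"hand":120},{"x":0.0255,"y":-0.0194,"hand":120},{"x":0.0255,"y":-0.0194},{"x":0.0255,"y":-0.0194},{"x":0.0255,"y":-0.0194},{"x":0.0255,"y":-0.0194},{"x":0.0255,"y":-0.0194},{"x":0.0255,"y":-0.0194},{"x":0.0255,"y":-0.0194},{"x":0.0255,"y":-0.0194}]' && python3 -m pendant '[{"rz":5.6,"x":0.0155,"y":-0.0194},{"rz":5.6},{"rz":5.6},{"rz":5.6},{"rz":5.6},{},{}]'
cat > look.py <<'E'
import sys
from h import *
np.set_printoptions(precision=4,suppress=True)
f=arm.grab_frame("wrist"); save(f,sys.argv[1])
s=arm.state(); print(s["clock"],s["tcp_pos"],s["joints"],s["finger_gap"]); print(s["eef_rot"])
for q,h in(("latch_grip",.19),("lid_handle",.202),("lid_hinge",.14)):
    for d in arm.pinpoint(q,f)[:1]: print(q,d["score"],d["position"],ray_h(f,*d["position"],h))
C=cloud(f)
hsv=cv2.cvtColor(f["image"],cv2.COLOR_RGB2HSV)
m=(hsv[...,0]>105)&(hsv[...,0]<130)&(hsv[...,1]>120)&(C[...,2]>.14)&(C[...,2]<.21)&(np.hypot(C[...,0]-.532,C[...,1]-.033)<.08)
for nm,mm in(("fin",m&(C[...,2]>.188)),("blade",m&(C[...,2]<.172))):
    P=C[mm][:,:2]
    if len(P)>20:
        (c,wh,a)=cv2.minAreaRect(P.astype(np.float32)*1000); u=np.linalg.svd(P-P.mean(0),full_matrices=False)[2][0]
        print(nm,len(P),c,wh,a,"pca deg",np.degrees(np.arctan2(u[1],u[0])))
E
python3 look.py w1.png
```

```text
1.45 [ 0.1993 -0.5126  0.1998] [-1.3031  0.0872  1.3707  0.      1.6836 -0.1031] 0.08525686692674352
[[ 0.932   0.3624  0.0001]
 [ 0.3624 -0.932  -0.0001]
 [ 0.      0.0001 -1.    ]]invalid input at $[0]: expected keys x, y, z, rx, ry, rz, hand
```

View pics/w1.png

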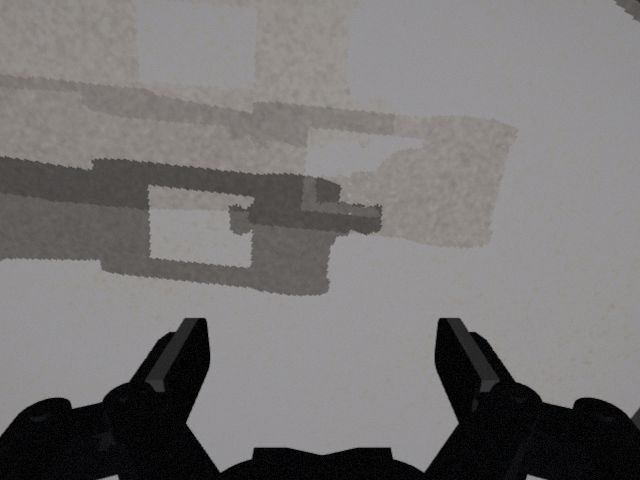

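The move was refused because every row needs all the keys. The picture shows only the table and the two fingers. I'll resend full rows.

```bash
python3 -m pendant '[{"x":0.0255,"y":-0.0194,"z":-0.012,"rx":0,"ry":0,"rz":0,"hand":0},{"x":0.0255,"y":-0.0194,"z":-0.012,"rx":0,"ry":0,"rz":0,"hand":0},{"x":0.0255,"y":-0.0194,"z":-0.012,"rx":0,"ry":0,"rz":0,"hand":0},{"x":0.0255,"y":-0.0194,"z":-0.012,"rx":0,"ry":0,"rz":0,"hand":0},{"x":0.0255,"y":-0.0194,"z":-0.012,"rx":0,"ry":0,"rz":0,"hand":0},{"x":0.0255,"y":-0.0194,"z":-0.012,"rx":0,"ry":0,"rz":0,"hand":0},{"x":0.0255,"y":-0.0194,"z":-0.012,"rx":0,"ry":0,"rz":0,"hand":0},{"x":0.0255,"y":-0.0194,"z":-0.012,"rx":0,"ry":0,"rz":0,"hand":0},{"x":0.0255,"y":-0.0194,"z":-0.012,"rx":0,"ry":0,"rz":0,"hand":0},{"x":0.0255,"y":-0.0194,"z":0,"rx":0,"ry":0,"rz":0,"hand":0}]' && python3 -m pendant '[{"x":0.0255,"y":-0.0194,"z":0,"rx":0,"ry":0,"rz":0,"hand":120},{"x":0.0255,"y":-0.0194,"z":0,"rx":0,"ry":0,"rz":0,"hand":120},{"x":0.0255,"y":-0.0194,"z":0,"rx":0,"ry":0,"rz":0,"hand":120},{"x":0.0255,"y":-0.0194,"z":0,"rx":0,"ry":0,"rz":0,"hand":120},{"x":0.0255,"y":-0.0194,"z":0,"rx":0,"ry":0,"rz":0,"hand":120},{"x":0.0255,"y":-0.0194,"z":0,"rx":0,"ry":0,"rz":0,"hand":120},{"x":0.0255,"y":-0.0194,"z":0,"rx":0,"ry":0,"rz":0,"hand":120},{"x":0.0255,"y":-0.0194,"z":0,"rx":0,"ry":0,"rz":0,"hand":120},{"x":0.0255,"y":-0.0194,"z":0,"rx":0,"ry":0,"rz":0,"hand":120}]' && python3 -m pendant '[{"x":0,"y":0,"z":0,"rx":0,"ry":0,"rz":5.6,"hand":120},{"x":0,"y":0,"z":0,"rx":0,"ry":0,"rz":5.6,"hand":120},{"x":0,"y":0,"z":0,"rx":0,"ry":0,"rz":5.6,"hand":120},{"x":0,"y":0,"z":0,"rx":0,"ry":0,"rz":5.6,"hand":120},{"x":0,"y":0,"z":0,"rx":0,"ry":0,"rz":5.6,"hand":120},{"x":0,"y":0,"z":0,"rx":0,"ry":0,"rz":0,"hand":120}]'
python3 look.py w2.png
```

```text
clock: 2.43
tcp_pos: [0.3679, -0.2385, 0.311]
eef_rot: [[0.932, 0.362, 0.004], [0.362, -0.932, -0.004], [0.003, 0.005, -1.0]]
contact_force: [0.4, 0.5, -0.2]
finger_gap: 0.0856
finger_force: 0.0
clock: 3.18
tcp_pos: [0.5179, 0.0081, 0.3079]
eef_rot: [[0.932, 0.363, 0.0], [0.363, -0.932, -0.0], [0.0, 0.0, -1.0]]
contact_force: [-0.3, -0.1, 0.6]
finger_gap: 0.0451
finger_force: 0.0
clock: 3.68
tcp_pos: [0.5173, 0.0066, 0.3078]
eef_rot: [[0.993, -0.119, -0.0], [-0.119, -0.993, -0.0], [-0.0, 0.0, -1.0]]
contact_force: [-0.3, -0.5, 0.4]
finger_gap: 0.0449
finger_force: 0.0
3.7333 [0.5173 0.0065 0.3078] [-0.097   0.0184  1.2305 -0.0001  1.8926  1.5896] 0.04529385011015817
[[ 0.9933 -0.1156  0.    ]
 [-0.1156 -0.9933 -0.0001]
 [ 0.      0.0001 -1.    ]]
latch_grip 0.95 [207.4, 283.0] [0.5284 0.036  0.19  ]
lid_handle 0.85 [156.2, 447.6] [ 0.554  -0.0845  0.202 ]
lid_hinge 0.66 [158.9, 446.7] [ 0.5418 -0.102   0.14  ]
fin 777 (547.818359375, 10.679595947265625) (34.363807678222656, 95.51042938232422) 37.029659271240234 pca deg 166.44844255945875
blade 923 (548.2003173828125, 31.09988784790039) (15.173430442810059, 60.705352783203125) 79.28369140625 pca deg 176.82040586394407
```

View pics/w2.png

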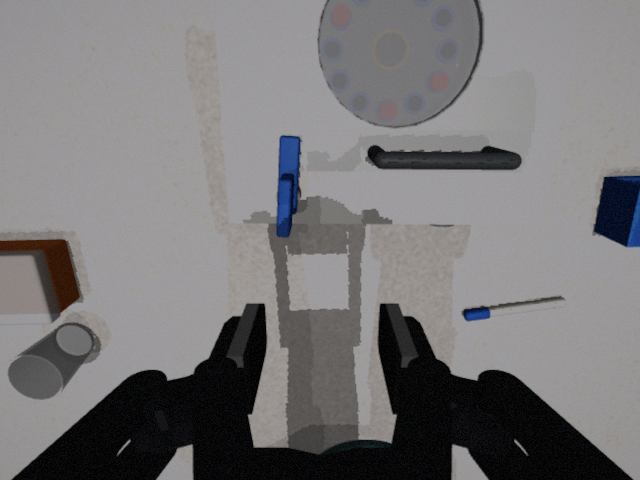

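Latch fin at pixels about (285, 178–235), with the blade reaching (290, 137). The handle bar runs from (372,158) to (520,158), parallel to the tool's y axis. I'll refit the fin and blade more tightly.

Run:
```python
from h import *
np.set_printoptions(precision=4,suppress=True)
f=arm.grab_frame("wrist"); C=cloud(f)
hsv=cv2.cvtColor(f["image"],cv2.COLOR_RGB2HSV)
m=(hsv[...,0]>105)&(hsv[...,0]<130)&(hsv[...,1]>120)&(hsv[...,2]>60)&(np.hypot(C[...,0]-.535,C[...,1]-.033)<.08)
for lo,hi in((.193,.204),(.155,.172)):
    mm=m&(C[...,2]>lo)&(C[...,2]<hi); mm=cv2.morphologyEx(mm.astype(np.uint8),cv2.MORPH_OPEN,np.ones((3,3)))>0
    n,l,st,_=cv2.connectedComponentsWithStats(mm.astype(np.uint8)); i=1+np.argmax(st[1:,4]); P=C[l==i]
    c,wh,a=cv2.minAreaRect(P[:,:2].astype(np.float32)*1000); u=np.linalg.svd(P[:,:2]-P[:,:2].mean(0),full_matrices=False)[2][0]; u*=np.sign(u[0])
    print(len(P),st[i],c,wh,a,"pca",np.degrees(np.arctan2(u[1],u[0])),np.median(P[:,2]),P[:,:2].mean(0))
# handle bar top
g=(f["image"].max(-1)<80)&(abs(C[...,2]-.205)<.008)&(C[...,0]>.5)&(C[...,1]<0)&(C[...,1]>-.17)
P=C[g]; u=np.linalg.svd(P[:,:2]-P[:,:2].mean(0),full_matrices=False)[2][0]; print("bar",len(P),np.median(P,0),P.max(0),P.min(0),np.degrees(np.arctan2(u[1],u[0])))
```

```text
724 [277 179  15  58 724] (529.3197021484375, 34.804168701171875) (9.428346633911133, 43.51213836669922) 79.29295349121094 pca -11.095039802561766 0.19813204158614667 [0.5306 0.0345]
881 [279 136  21  72 881] (550.5995483398438, 30.716602325439453) (15.267620086669922, 55.90473937988281) 79.1511459350586 pca -2.690089571674998 0.1681828163539359 [0.5597 0.0279]
bar 2451 [ 0.5523 -0.082   0.2078] [ 0.5629 -0.0328  0.2106] [ 0.5407 -0.1332  0.1972] 82.72354547980576
```

```bash
python3 -m pendant '[{"x":0.0086,"y":-0.0295,"z":0,"rx":0,"ry":0,"rz":0,"hand":120},{"x":0,"y":0,"z":0.0225,"rx":0,"ry":0,"rz":4.2,"hand":120},{"x":0,"y":0,"z":0.0225,"rx":0,"ry":0,"rz":0,"hand":120},{"x":0,"y":0,"z":0.0225,"rx":0,"ry":0,"rz":0,"hand":120},{"x":0,"y":0,"z":0.0225,"rx":0,"ry":0,"rz":0,"hand":120},{"x":0,"y":0,"z":0.0225,"rx":0,"ry":0,"rz":0,"hand":120},{"x":0,"y":0,"z":0.0225,"rx":0,"ry":0,"rz":0,"hand":120},{"x":0,"y":0,"z":0,"rx":0,"ry":0,"rz":0,"hand":120},{"x":0,"y":0,"z":0,"rx":0,"ry":0,"rz":0,"hand":120}]' 40
python3 -m pendant '[{"x":0,"y":0,"z":0,"rx":0,"ry":0,"rz":0,"hand":255},{"x":0,"y":0,"z":0,"rx":0,"ry":0,"rz":0,"hand":255},{"x":0,"y":0,"z":0,"rx":0,"ry":0,"rz":0,"hand":255},{"x":0,"y":0,"z":0,"rx":0,"ry":0,"rz":0,"hand":255},{"x":0,"y":0,"z":0,"rx":0,"ry":0,"rz":0,"hand":255},{"x":0,"y":0,"z":0,"rx":0,"ry":0,"rz":0,"hand":255}]'
```

```text
clock: 4.68
tcp_pos: [0.5284, 0.0347, 0.1716]
eef_rot: [[0.982, -0.19, -0.003], [-0.19, -0.982, 0.0], [-0.003, 0.001, -1.0]]
contact_force: [0.0, 0.4, 0.5]
finger_gap: 0.0455
finger_force: 0.0
clock: 5.18
tcp_pos: [0.5295, 0.0347, 0.1734]
eef_rot: [[0.982, -0.19, 0.001], [-0.19, -0.982, -0.0], [0.001, -0.0, -1.0]]
contact_force: [0.6, 0.5, -0.1]
finger_gap: 0.0004
finger_force: 0.0
```

The fingers closed on nothing, so I'll take a look.

Run:
```python
from h import *
f=arm.grab_frame("side"); g=arm.grab_frame("wrist"); s=arm.grab_frame("scene")
c=lambda im,r,q,w=200,h=150: cv2.resize(im[r-h//2:r+h//2,q-w//2:q+w//2],(400,300))
o=np.vstack([np.hstack([c(f["image"],210,320),c(s["image"],210,310)]),np.hstack([cv2.resize(g["image"],(400,300)),c(g["image"],300,320)])])
cv2.imwrite("pics/c1.png",o[...,::-1])
```

```text
(no output)
```

View pics/c1.png

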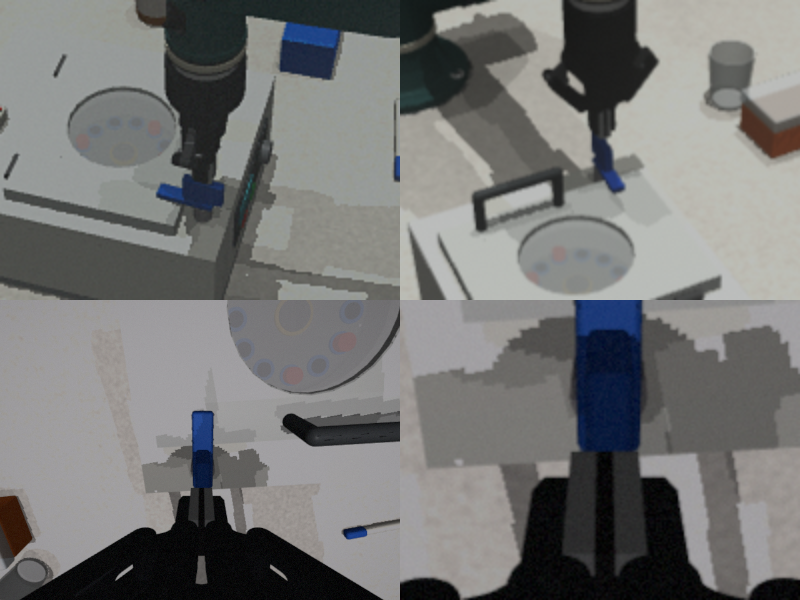

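Crops: in both the side and scene views the closed fingertips seem to end right at the fin, and the latch hasn't moved. I'll project the TCP and check the depths.

Run:
```python
from h import *
np.set_printoptions(precision=4,suppress=True)
s=arm.state(); tcp=s["tcp_pos"]; print(tcp,s["joints"])
for n in("side","scene","wrist"):
    f=arm.grab_frame(n); C=cloud(f); hsv=cv2.cvtColor(f["image"],cv2.COLOR_RGB2HSV)
    def pr(X):
        p=f["R"]@X+f["t"]; k=K(f); return np.array([p[1]/p[2]*k+f["cy"],p[0]/p[2]*k+f["cx"]]),p[2]
    r,z=pr(tcp); print(n,"tcp px",r,z,"grasp",pr(tcp+[0,0,.019])[0],"fin top c",pr(np.array([.5293,.0348,.198]))[0])
    near=np.hypot(C[...,0]-tcp[0],C[...,1]-tcp[1])<.04
    blue=(hsv[...,0]>105)&(hsv[...,0]<130)&(hsv[...,1]>150)&near&(C[...,2]>.15)
    rr,cc=np.nonzero(blue); P=C[blue]; t=P[P[:,2]>.193]
    print(" blue rows",rr.min(),rr.max(),"cols",cc.min(),cc.max(),"top",len(t),t.mean(0) if len(t) else "", "z",np.percentile(P[:,2],[2,98]), "x",np.percentile(P[:,0],[2,98]),"y",np.percentile(P[:,1],[2,98]))
    dark=(hsv[...,2]<75)&~blue&near&(C[...,2]>.15)&(C[...,2]<.26)
    D=C[dark]
    for a in np.arange(.165,.25,.012):
        q=D[(D[:,2]>=a)&(D[:,2]<a+.012)]
        if len(q): print("  z",round(a,3),len(q),q.min(0),q.max(0))
```

```text
[0.5293 0.0347 0.1729] [-0.0413  0.0505  1.4629 -0.0001  1.6281  1.7207]
side tcp px [232.9419 322.2977] 1.2280003329213924 grasp [227.2195 322.3804] fin top c [225.364  322.4128]
 blue rows 223 238 cols 304 331 top 21 [0.5267 0.0369 0.197 ] z [0.1646 0.199 ] x [0.5119 0.5677] y [0.0231 0.0431]
  z 0.165 68 [0.5104 0.0331 0.1653] [0.5591 0.0443 0.177 ]
  z 0.177 70 [0.5103 0.034  0.1773] [0.5533 0.0448 0.1889]
  z 0.189 64 [0.5106 0.0293 0.1891] [0.5532 0.0457 0.1995]
  z 0.201 13 [0.52   0.0347 0.2012] [0.5421 0.0476 0.213 ]
  z 0.213 43 [0.52   0.0338 0.2131] [0.5422 0.051  0.2244]
  z 0.225 19 [0.5198 0.0346 0.2252] [0.5388 0.0504 0.2364]
  z 0.237 5 [0.5186 0.0344 0.2394] [0.5267 0.0518 0.2489]
  z 0.249 41 [0.5127 0.0033 0.2491] [0.5382 0.0688 0.2599]
scene tcp px [213.0067 310.7301] 1.2426888132142062 grasp [206.3396 310.5901] fin top c [204.1489 310.5594]
 blue rows 220 226 cols 311 319 top 0  z [0.1661 0.1714] x [0.5492 0.5678] y [0.0204 0.0335]
  z 0.165 37 [0.5131 0.0229 0.1652] [0.5548 0.0336 0.1767]
  z 0.177 40 [0.5099 0.0254 0.177 ] [0.5546 0.0343 0.189 ]
  z 0.189 55 [
[... 296 characters left out ...]
 0.5204 -0.0016  0.2493] [0.5486 0.0712 0.26  ]
wrist tcp px [283.4026 324.198 ] 0.19150427146700377 grasp [302.1229 324.4465] fin top c [309.0735 324.4265]
 blue rows 200 479 cols 147 512 top 3675 [0.5385 0.0328 0.2483] z [0.1671 0.2881] x [0.5161 0.5668] y [-0.0014  0.0696]
  z 0.165 62 [0.5163 0.0232 0.1654] [0.5581 0.044  0.1682]
  z 0.189 8 [0.5322 0.0297 0.1954] [0.5347 0.0394 0.199 ]
  z 0.201 239 [0.5321 0.0231 0.2073] [0.5403 0.0462 0.213 ]
  z 0.213 1181 [0.5309 0.0216 0.213 ] [0.5408 0.0485 0.225 ]
  z 0.225 1459 [0.5314 0.0216 0.225 ] [0.5405 0.0484 0.237 ]
  z 0.237 1874 [0.5165 0.0064 0.237 ] [0.5445 0.0622 0.249 ]
  z 0.249 6930 [ 0.5127 -0.0028  0.249 ] [0.5473 0.0746 0.26  ]
```

Run:
```python
from h import *
np.set_printoptions(precision=3,suppress=True)
f=arm.grab_frame("wrist"); C=cloud(f)
for r in (260,280,290,296,300,304,310,330):
    print(r,[(c,*C[r,c].round(3),f["image"][r,c].tolist()) for c in (308,314,324,334,340)])
f=arm.grab_frame("side"); g=arm.grab_frame("scene")
c=lambda im,r,q: cv2.resize(im[r-35:r+25,q-40:q+40],(400,300),interpolation=cv2.INTER_NEAREST)
o=np.hstack([c(f["image"],228,320),c(g["image"],210,310)]); cv2.imwrite("pics/c2.png",np.clip(o[...,::-1].astype(float)*1.8,0,255))
```

```text
260 [(308, np.float64(0.541), np.float64(0.041), np.float64(0.168), [11, 19, 43]), (314, np.float64(0.551), np.float64(0.035), np.float64(0.195), [11, 22, 45]), (324, np.float64(0.55), np.float64(0.031), np.float64(0.196), [1, 17, 44]), (334, np.float64(0.549), np.float64(0.027), np.float64(0.196), [9, 22, 45]), (340, np.float64(0.532), np.float64(0.026), np.float64(0.153), [20, 25, 41])]
280 [(308, np.float64(0.53), np.float64(0.043), np.float64(0.167), [36, 39, 54]), (314, np.float64(0.543), np.float64(0.037), np.float64(0.197), [11, 21, 52]), (324, np.float64(0.543), np.float64(0.032), np.float64(0.198), [13, 29, 62]), (334, np.float64(0.542), np.float64(0.028), np.float64(0.198), [3, 22, 54]), (340, np.float64(0.523), np.float64(0.027), np.float64(0.159), [40, 41, 49])]
290 [(308, np.float64(0.525), np.float64(0.044), np.float64(0.168), [78, 78, 88]), (314, np.float64(0.539), np.float64(0.037), np.float64(0.198), [9, 25, 53]), (324, np.float64(0.538), np.float64(0.033), np.float64(0.199), [7, 25, 60]), (334, np.float64(0.537), np.float64(0.029), np.float64(0.197), [1, 14, 49]), (
[... 1459 characters left out ...]
np.float64(0.216), [12, 13, 6]), (334, np.float64(0.538), np.float64(0.03), np.float64(0.217), [45, 44, 48]), (340, np.float64(0.418), np.float64(0.039), np.float64(-0.001), [136, 134, 137])]
330 [(308, np.float64(0.539), np.float64(0.039), np.float64(0.229), [47, 48, 48]), (314, np.float64(0.539), np.float64(0.037), np.float64(0.23), [45, 45, 44]), (324, np.float64(0.539), np.float64(0.033), np.float64(0.23), [14, 13, 16]), (334, np.float64(0.538), np.float64(0.03), np.float64(0.229), [40, 41, 39]), (340, np.float64(0.538), np.float64(0.028), np.float64(0.23), [43, 45, 47])][ WARN:0@6.272] global loadsave.cpp:1063 imwrite_ Unsupported depth image for selected encoder is fallbacked to CV_8U.
```

View pics/c2.png

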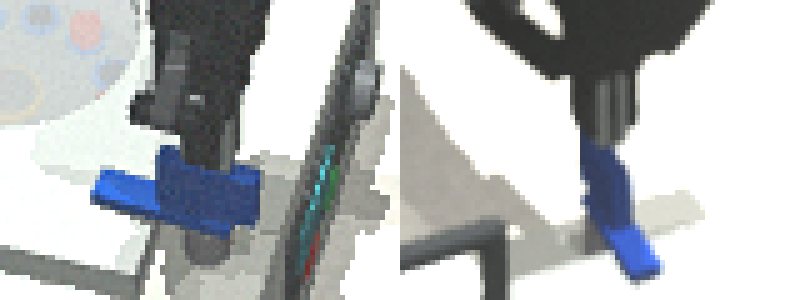

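Depth data put the real fingertips about 30 mm above the reported TCP: the front faces end at z≈0.205, at the top of the fin. I'll open, go lower in steps while watching the force, and measure the tips again.

```bash
python3 -m pendant '[{"x":0,"y":0,"z":0,"rx":0,"ry":0,"rz":0,"hand":120},{"x":0,"y":0,"z":0,"rx":0,"ry":0,"rz":0,"hand":120},{"x":0,"y":0,"z":0,"rx":0,"ry":0,"rz":0,"hand":120},{"x":0,"y":0,"z":0.006,"rx":0,"ry":0,"rz":0,"hand":120},{"x":0,"y":0,"z":0.006,"rx":0,"ry":0,"rz":0,"hand":120},{"x":0,"y":0,"z":0,"rx":0,"ry":0,"rz":0,"hand":120}]'
cat > tips.py <<'E'
from h import *
np.set_printoptions(precision=3,suppress=True)
s=arm.state(); tcp=s["tcp_pos"]; R=s["eef_rot"]; print(tcp,s["finger_gap"])
f=arm.grab_frame("wrist"); C=cloud(f); L=(C-tcp)@R   # tool coords
im=f["image"].max(-1)
m=(abs(L[...,1])<.06)&(abs(L[...,0])<.03)&(L[...,2]<.0)&(L[...,2]>-.06)&(np.ptp(f["image"],axis=-1)<25)&(im<90)
for sg in(-1,1):
    q=L[m&(np.sign(L[...,1])==sg)]; print(sg,len(q),"tool z max (tip)",np.percentile(q[:,2],[90,98,99.5]),"y range",np.percentile(q[q[:,2]>np.percentile(q[:,2],80)],[2,98],axis=0))
E
python3 tips.py
```

```text
clock: 6.13
tcp_pos: [0.5283, 0.0348, 0.1587]
eef_rot: [[0.982, -0.19, -0.003], [-0.19, -0.982, 0.0], [-0.003, 0.001, -1.0]]
contact_force: [0.2, -0.5, -0.9]
finger_gap: 0.045
finger_force: 0.0
[0.528 0.035 0.159] 0.04502047857911656
-1 1745 tool z max (tip) [-0.038 -0.001 -0.   ] y range [[-0.012 -0.033 -0.041]
 [ 0.019 -0.005 -0.   ]]
1 1705 tool z max (tip) [-0.039 -0.001 -0.   ] y range [[-0.012  0.005 -0.042]
 [ 0.011  0.032 -0.   ]]
```

```bash
python3 -m pendant '[{"x":0,"y":0,"z":0.007,"rx":0,"ry":0,"rz":0,"hand":120},{"x":0,"y":0,"z":0.007,"rx":0,"ry":0,"rz":0,"hand":120},{"x":0,"y":0,"z":0,"rx":0,"ry":0,"rz":0,"hand":120}]'; python3 tips.py
python3 -m pendant '[{"x":0,"y":0,"z":0,"rx":0,"ry":0,"rz":0,"hand":255},{"x":0,"y":0,"z":0,"rx":0,"ry":0,"rz":0,"hand":255},{"x":0,"y":0,"z":0,"rx":0,"ry":0,"rz":0,"hand":255},{"x":0,"y":0,"z":0,"rx":0,"ry":0,"rz":0,"hand":255},{"x":0,"y":0,"z":0,"rx":0,"ry":0,"rz":0,"hand":255}]' 40
```

```text
clock: 6.43
tcp_pos: [0.5282, 0.0348, 0.1446]
eef_rot: [[0.982, -0.19, -0.004], [-0.19, -0.982, 0.0], [-0.003, 0.001, -1.0]]
contact_force: [0.9, 0.3, -0.6]
finger_gap: 0.0452
finger_force: 0.0
[0.528 0.035 0.145] 0.0452412787489071
-1 1792 tool z max (tip) [-0.037 -0.014 -0.006] y range [[-0.011 -0.033 -0.041]
 [ 0.023 -0.008 -0.005]]
1 1719 tool z max (tip) [-0.039 -0.014 -0.009] y range [[-0.011  0.008 -0.042]
 [ 0.01   0.032 -0.009]]
clock: 6.9
tcp_pos: [0.5294, 0.0339, 0.1474]
eef_rot: [[0.982, -0.19, 0.001], [-0.19, -0.982, -0.002], [0.001, 0.002, -1.0]]
contact_force: [-0.7, -3.6, 2.1]
finger_gap: 0.0093
finger_force: 43.4
```

Gripped at a 9.3 mm gap. Now I'll turn it.

```bash
python3 -m pendant '[{"x":0,"y":0,"z":0,"rx":0,"ry":0,"rz":-6.6,"hand":255},{"x":0,"y":0,"z":0,"rx":0,"ry":0,"rz":-6.6,"hand":255},{"x":0,"y":0,"z":0,"rx":0,"ry":0,"rz":-6.6,"hand":255},{"x":0,"y":0,"z":0,"rx":0,"ry":0,"rz":-6.6,"hand":255},{"x":0,"y":0,"z":0,"rx":0,"ry":0,"rz":-6.6,"hand":255},{"x":0,"y":0,"z":0,"rx":0,"ry":0,"rz":-6.6,"hand":255},{"x":0,"y":0,"z":0,"rx":0,"ry":0,"rz":-6.6,"hand":255}]'
python3 -m pendant '[{"x":0,"y":0,"z":0,"rx":0,"ry":0,"rz":-6.6,"hand":255},{"x":0,"y":0,"z":0,"rx":0,"ry":0,"rz":-6.6,"hand":255},{"x":0,"y":0,"z":0,"rx":0,"ry":0,"rz":-6.6,"hand":255},{"x":0,"y":0,"z":0,"rx":0,"ry":0,"rz":-6.6,"hand":255},{"x":0,"y":0,"z":0,"rx":0,"ry":0,"rz":-6.6,"hand":255},{"x":0,"y":0,"z":0,"rx":0,"ry":0,"rz":-6.6,"hand":255},{"x":0,"y":0,"z":0,"rx":0,"ry":0,"rz":-6.6,"hand":255},{"x":0,"y":0,"z":0,"rx":0,"ry":0,"rz":0,"hand":255},{"x":0,"y":0,"z":0,"rx":0,"ry":0,"rz":0,"hand":255}]'
```

```text
clock: 7.48
tcp_pos: [0.5295, 0.0332, 0.1474]
eef_rot: [[0.814, 0.581, 0.001], [0.581, -0.814, -0.003], [-0.001, 0.003, -1.0]]
contact_force: [-0.6, -5.6, 2.4]
finger_gap: 0.0089
finger_force: 43.4
clock: 8.23
tcp_pos: [0.53, 0.0328, 0.1474]
eef_rot: [[0.15, 0.989, 0.002], [0.989, -0.15, -0.004], [-0.003, 0.002, -1.0]]
contact_force: [-0.0, -5.4, 1.0]
finger_gap: 0.0087
finger_force: 43.3
```

```bash
python3 -m pendant '[{"x":0,"y":0,"z":0,"rx":0,"ry":0,"rz":0,"hand":120},{"x":0,"y":0,"z":0,"rx":0,"ry":0,"rz":0,"hand":120},{"x":0,"y":0,"z":0,"rx":0,"ry":0,"rz":0,"hand":120},{"x":0,"y":0,"z":-0.025,"rx":0,"ry":0,"rz":0,"hand":120},{"x":0,"y":0,"z":-0.035,"rx":0,"ry":0,"rz":0,"hand":120},{"x":0,"y":0,"z":-0.035,"rx":0,"ry":0,"rz":0,"hand":120},{"x":-0.0277,"y":0.01,"z":0,"rx":0,"ry":0,"rz":0,"hand":120},{"x":-0.0277,"y":0.01,"z":0,"rx":0,"ry":0,"rz":0,"hand":120},{"x":0,"y":0,"z":0,"rx":0,"ry":0,"rz":0,"hand":120},{"x":0,"y":0,"z":0,"rx":0,"ry":0,"rz":0,"hand":120}]'
python3 - <<'E'
from h import *
np.set_printoptions(precision=4,suppress=True)
s=arm.state(); print(s["tcp_pos"],s["eef_rot"][:,0])
o=[]
for n in("wrist","side","scene"):
    f=arm.grab_frame(n); C=cloud(f); o.append(f["image"])
    for q,h in(("latch_grip",.19),("lid_handle",.202),("lid_hinge",.14)):
        for d in arm.pinpoint(q,f)[:1]: print(n,q,round(d["score"],2),ray_h(f,*d["position"],h))
    hsv=cv2.cvtColor(f["image"],cv2.COLOR_RGB2HSV)
    b=(hsv[...,0]>105)&(hsv[...,0]<130)&(hsv[...,1]>120)&(C[...,2]>.155)&(C[...,2]<.173)&(np.hypot(C[...,0]-.53,C[...,1]-.033)<.08)
    if b.sum()>20:
        P=C[b][:,:2]; print(" blade",len(P),P.min(0),P.max(0),cv2.minAreaRect((P*1000).astype(np.float32)))
    g=(f["image"].max(-1)<80)&(abs(C[...,2]-.205)<.008)&(C[...,0]>.53)&(C[...,0]<.58)&(C[...,1]<-.03)&(C[...,1]>-.14)
    P=C[g]
    if len(P)>10: print(" bar",len(P),cv2.minAreaRect((P[:,:2]*1000).astype(np.float32)),np.percentile(P[:,2],95))
cv2.imwrite("pics/c3.png",np.hstack([cv2.resize(o[0],(400,300)),cv2.resize(o[1][120:300,200:440],(400,300))])[...,::-1])
E
```

```text
clock: 9.07
tcp_pos: [0.5409, -0.0235, 0.2415]
eef_rot: [[0.151, 0.989, -0.001], [0.989, -0.151, 0.001], [0.001, -0.001, -1.0]]
contact_force: [0.3, 1.2, 0.4]
finger_gap: 0.045
finger_force: 0.0
[ 0.5409 -0.0235  0.2415] [0.1505 0.9886 0.0008]
wrist latch_grip 0.85 [0.5304 0.035  0.19  ]
wrist lid_handle 0.64 [ 0.5503 -0.0836  0.202 ]
wrist lid_hinge 0.71 [ 0.731 -0.074  0.14 ]
 blade 1666 [ 0.5248 -0.0345] [0.5531 0.0846] ((537.8670043945312, 24.73760223388672), (20.77613639831543, 120.58831787109375), 4.6531572341918945)
 bar 2743 ((551.240478515625, -82.18325805664062), (99.30179595947266, 11.99682331085205), 82.6123046875) 0.20938980116181644
side latch_grip 0.76 [0.5381 0.0417 0.19  ]
side lid_handle 0.59 [ 0.5544 -0.0842  0.202 ]
side lid_hinge 0.72 [ 0.7315 -0.0854  0.14  ]
 blade 125 [0.5239 0.0252] [0.5465 0.0873] ((535.1583251953125, 55.432281494140625), (62.940025329589844, 15.963994979858398), 81.21121215820312)
 bar 196 ((554.1663818359375, -82.60118103027344), (100.40702056884766, 12.519243240356445), 82.6034927368164) 0.21029194165046872
scene latch_grip 0.64 [0.5191 0.0327 0.19  ]
scene lid_handle 0.78 [ 0.5533 -0.0878  0.202 ]
scene lid_hinge 0.96 [ 0.7175 -0.0726  0.14  ]
 blade 84 [0.53   0.0185] [0.5467 0.0806] ((538.650634765625, 49.63465881347656), (16.59556770324707, 62.002498626708984), 0.9603279829025269)
 bar 253 ((554.8933715820312, -85.46856689453125), (100.7190933227539, 14.334148406982422), 83.18280029296875) 0.21054624629588312
```

View pics/c3.png

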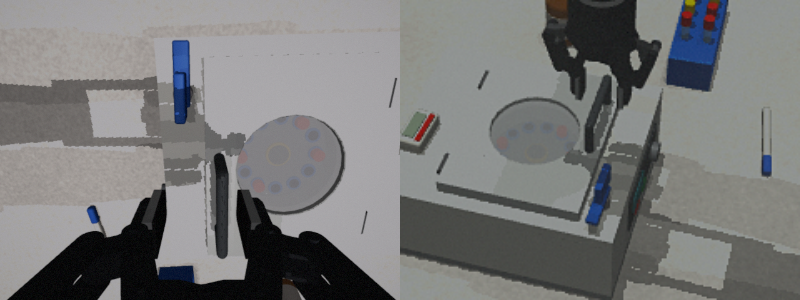

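The latch now lies along the front edge pointing left, clear of the lid (wrist view around (180, 85), side view around (600, 195)). The handle bar is at about (222, 205) in the wrist view. Next I'll descend on the handle and grip it.

```bash
python3 -m pendant '[{"x":-0.0285,"y":0.0103,"z":0,"rx":0,"ry":0,"rz":0,"hand":120},{"x":-0.0285,"y":0.0103,"z":0,"rx":0,"ry":0,"rz":0,"hand":120},{"x":0,"y":0,"z":0.02,"rx":0,"ry":0,"rz":-1.2,"hand":120},{"x":0,"y":0,"z":0.02,"rx":0,"ry":0,"rz":0,"hand":120},{"x":0,"y":0,"z":0.02,"rx":0,"ry":0,"rz":0,"hand":120},{"x":0,"y":0,"z":0.018,"rx":0,"ry":0,"rz":0,"hand":120},{"x":0,"y":0,"z":0.0165,"rx":0,"ry":0,"rz":0,"hand":120},{"x":0,"y":0,"z":0,"rx":0,"ry":0,"rz":0,"hand":120},{"x":0,"y":0,"z":0,"rx":0,"ry":0,"rz":0,"hand":120}]'
python3 -m pendant '[{"x":0,"y":0,"z":0,"rx":0,"ry":0,"rz":0,"hand":255},{"x":0,"y":0,"z":0,"rx":0,"ry":0,"rz":0,"hand":255},{"x":0,"y":0,"z":0,"rx":0,"ry":0,"rz":0,"hand":255},{"x":0,"y":0,"z":0,"rx":0,"ry":0,"rz":0,"hand":255},{"x":0,"y":0,"z":0,"rx":0,"ry":0,"rz":0,"hand":255},{"x":0,"y":0,"z":0,"rx":0,"ry":0,"rz":0,"hand":255}]' 60
python3 - <<'E'
from h import *
g=arm.grab_frame("side"); f=arm.grab_frame("wrist")
cv2.imwrite("pics/c4.png",np.hstack([cv2.resize(f["image"],(400,300)),cv2.resize(g["image"][120:240,260:420],(400,300))])[...,::-1])
E
```

```text
clock: 10.42
tcp_pos: [0.5521, -0.0823, 0.1464]
eef_rot: [[0.128, 0.992, -0.002], [0.992, -0.128, 0.001], [0.0, -0.003, -1.0]]
contact_force: [-0.1, -0.2, 0.8]
finger_gap: 0.0452
finger_force: 0.0
clock: 10.92
tcp_pos: [0.5528, -0.0825, 0.1493]
eef_rot: [[0.128, 0.992, 0.001], [0.992, -0.128, -0.001], [-0.001, 0.002, -1.0]]
contact_force: [-4.1, 0.8, 6.3]
finger_gap: 0.0101
finger_force: 58.6
```

View pics/c4.png

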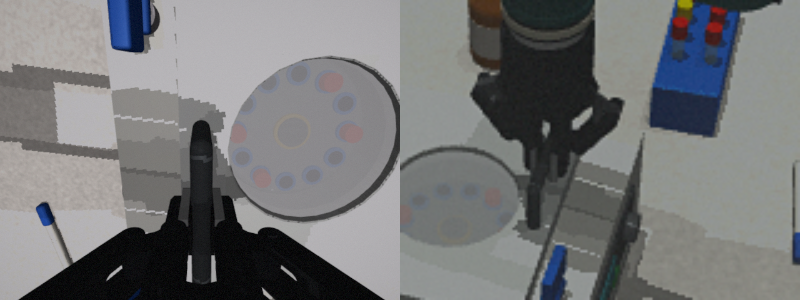

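Bar gripped: the handle is centred between the fingers at about (200, 190) in the wrist view. Now the arc: 25° first, then a check.

```bash
python3 -m pendant '[{"x":0,"y":0.0030,"z":-0.0075,"rx":0,"ry":0,"rz":0,"hand":255},{"x":0,"y":0.0031,"z":-0.0075,"rx":0,"ry":0,"rz":0,"hand":255},{"x":0,"y":0.0037,"z":-0.0072,"rx":0,"ry":0,"rz":0,"hand":255},{"x":0,"y":0.0037,"z":-0.0072,"rx":0,"ry":0,"rz":0,"hand":255},{"x":0,"y":0.0043,"z":-0.0069,"rx":0,"ry":0,"rz":0,"hand":255},{"x":0,"y":0.0043,"z":-0.0068,"rx":0,"ry":0,"rz":0,"hand":255}]'
cat > lid.py <<'E'
from h import *
np.set_printoptions(precision=4,suppress=True)
s=arm.state(); print(s["clock"],s["tcp_pos"],s["contact_force"],s["finger_gap"],s["finger_force"])
u=np.array([.9917,-.1288])
for n in("side","scene"):
    f=arm.grab_frame(n); C=cloud(f)
    for d in arm.cut_out("lid",f)[:1]:
        m=d["region"]&(f["z_map"]>0)
        P=C[m]; v=np.stack([(P[:,:2]-[.734,-.0776])@u,P[:,2]-.14],1)
        # robust: RANSAC plane slope in the hinge-normal section, lid top face
        rng=np.random.default_rng(0); best=(0,0,0)
        for _ in range(400):
            a,b=v[rng.choice(len(v),2)]; t=b-a; l=np.hypot(*t)
            if l<.04: continue
            nrm=np.array([-t[1],t[0]])/l; k=abs((v-a)@nrm)<.003
            if k.sum()>best[0]: best=(k.sum(),np.degrees(np.arctan2(t[1],t[0])),abs((a)@nrm))
        print(n,round(d["score"],2),len(v),"lid plane: inliers,slope deg,dist to hinge",best)
E
python3 lid.py
```

```text
clock: 11.52
tcp_pos: [0.572, -0.0849, 0.1904]
eef_rot: [[0.128, 0.992, -0.008], [0.992, -0.128, 0.001], [-0.0, -0.008, -1.0]]
contact_force: [-10.5, 1.0, 2.3]
finger_gap: 0.0101
finger_force: 58.4
11.5167 [ 0.572  -0.0849  0.1904] [-10.464    0.9866   2.3354] 0.010097513291340508 58.37297022342682
side 0.53 437 lid plane: inliers,slope deg,dist to hinge (np.int64(95), np.float64(-29.846454811276626), np.float64(0.03703919104119483))
scene 0.65 9851 lid plane: inliers,slope deg,dist to hinge (np.int64(6232), np.float64(-14.367395206494718), np.float64(0.01861338135759246))
```

Lid is at 14° and follows the arc. Continuing.

```bash
python3 -m pendant '[{"x":0,"y":0.0049,"z":-0.0065,"rx":0,"ry":0,"rz":0,"hand":255},{"x":0,"y":0.0049,"z":-0.0065,"rx":0,"ry":0,"rz":0,"hand":255},{"x":0,"y":0.0054,"z":-0.0060,"rx":0,"ry":0,"rz":0,"hand":255},{"x":0,"y":0.0054,"z":-0.0060,"rx":0,"ry":0,"rz":0,"hand":255},{"x":0,"y":0.0059,"z":-0.0056,"rx":0,"ry":0,"rz":0,"hand":255},{"x":0,"y":0.0060,"z":-0.0055,"rx":0,"ry":0,"rz":0,"hand":255},{"x":0,"y":0.0064,"z":-0.0050,"rx":0,"ry":0,"rz":0,"hand":255},{"x":0,"y":0.0064,"z":-0.0050,"rx":0,"ry":0,"rz":0,"hand":255},{"x":0,"y":0,"z":0,"rx":0,"ry":0,"rz":0,"hand":255}]'
python3 lid.py
```

```text
clock: 12.47
tcp_pos: [0.6188, -0.0909, 0.2411]
eef_rot: [[0.128, 0.992, -0.0], [0.992, -0.128, -0.0], [-0.0, 0.0, -1.0]]
contact_force: [-12.0, 0.6, 8.5]
finger_gap: 0.01
finger_force: 59.6
12.4667 [ 0.6188 -0.0909  0.2411] [-11.9959   0.5715   8.455 ] 0.009984675691206864 59.5535409450531
side 0.69 5113 lid plane: inliers,slope deg,dist to hinge (np.int64(3053), np.float64(-34.49863939483733), np.float64(0.016414686424736435))
scene 0.78 10929 lid plane: inliers,slope deg,dist to hinge (np.int64(6943), np.float64(-34.53062852532086), np.float64(0.01710866400929158))
```

```bash
python3 -m pendant '[{"x":0,"y":0.0068,"z":-0.0044,"rx":0,"ry":0,"rz":0,"hand":255},{"x":0,"y":0.0068,"z":-0.0044,"rx":0,"ry":0,"rz":0,"hand":255},{"x":0,"y":0.0071,"z":-0.0038,"rx":0,"ry":0,"rz":0,"hand":255},{"x":0,"y":0.0072,"z":-0.0038,"rx":0,"ry":0,"rz":0,"hand":255},{"x":0,"y":0.0075,"z":-0.0032,"rx":0,"ry":0,"rz":0,"hand":255},{"x":0,"y":0.0075,"z":-0.0031,"rx":0,"ry":0,"rz":0,"hand":255},{"x":0,"y":0,"z":0,"rx":0,"ry":0,"rz":0,"hand":255},{"x":0,"y":0,"z":0,"rx":0,"ry":0,"rz":0,"hand":255},{"x":0,"y":0,"z":0,"rx":0,"ry":0,"rz":0,"hand":255}]'
python3 lid.py
python3 - <<'E'
from h import *
save(arm.grab_frame("side"),"end.png")
E
```

```text
clock: 13.42
tcp_pos: [0.6622, -0.0964, 0.2649]
eef_rot: [[0.128, 0.992, 0.005], [0.992, -0.128, -0.001], [-0.001, 0.005, -1.0]]
contact_force: [-6.6, 1.3, 10.5]
finger_gap: 0.0102
finger_force: 60.9
13.4167 [ 0.6622 -0.0964  0.2649] [-6.5875  1.273  10.4847] 0.010185063749718498 60.9493750333786
side 0.87 3591 lid plane: inliers,slope deg,dist to hinge (np.int64(2011), np.float64(130.22001945794938), np.float64(0.015293321994756241))
scene 0.69 11176 lid plane: inliers,slope deg,dist to hinge (np.int64(7151), np.float64(-50.102317713673735), np.float64(0.015752963499588903))
```

View pics/end.png

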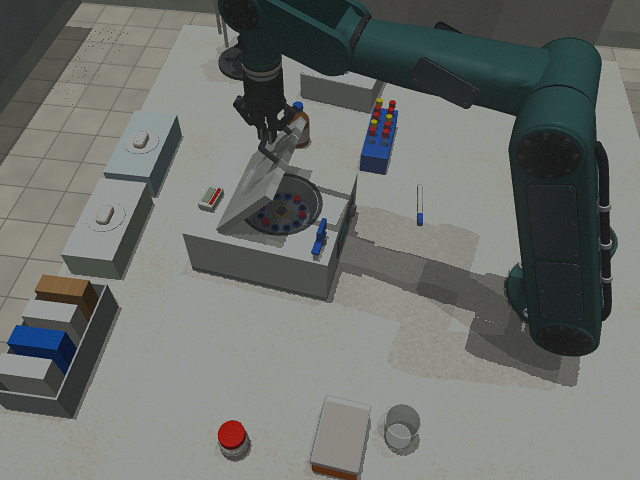

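The lid is open at 50.1–50.2° by both cameras and still held at (270, 160). The latch lies along the front edge at (320, 235), and the other things are where they were.

```bash
python3 -m pendant '[{"x":0,"y":0,"z":0,"rx":0,"ry":0,"rz":0,"hand":255},{"x":0,"y":0,"z":0,"rx":0,"ry":0,"rz":0,"hand":255},{"x":0,"y":0,"z":0,"rx":0,"ry":0,"rz":0,"hand":255}]'; python3 -c "
from cell import arm
print(arm.finish_job())"
```

```text
clock: 13.92
tcp_pos: [0.6621, -0.0964, 0.2649]
eef_rot: [[0.128, 0.992, 0.005], [0.992, -0.128, -0.001], [-0.001, 0.005, -1.0]]
contact_force: [-6.7, 0.2, 10.5]
finger_gap: 0.0095
finger_force: 60.9
the job is handed in; nothing more can be done
None
```

The turnbutton is turned out along the front edge, clear of the lid. The lid is held still by its handle at about 50° from shut, nothing else was moved, and the job was handed in at about 14 s.

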